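Lay a footed post down over a bench stop

TASK

The steel post with the square foot plate stands upright a little way in front of the flat landing board that is fixed to the bench. Keeping it upright, push its foot along the bench until the foot is square and flush against the board's front edge; then push the post over that edge so that it comes down gently on the board and is left lying with its tube on the rubber-topped rest and its foot still at the front edge. Only push it, never lift or carry it, and leave the jar, the stamp and the box of staples where they are.

Things in the scene. Friction and masses are not known exactly. Their poses are not given: they have to be found in the camera images.
- post: Loose upright steel post, 0.5 to 0.8 kg: square foot plate 110 x 110 x 12 mm, round tube of 22 mm diameter on its middle, 200 mm high over all. Origin: centre of the foot's underside; z up the tube; x, y parallel to the foot's sides, x at the start within 0.3 rad of the board's x. Heavy foot: centre of mass 15 mm above the underside. Slides (2 to 6 N) when the foot is pushed.
- post_top (a point): Centre of the top end of the post's tube, 200 mm above the underside of its foot along the post's z. Pushed near here the post tips (about 2 N at first) rather than slides, and it needs pushing until it has turned about 80 degrees.
- board: Landing board fixed to the bench: dark steel plate 6 mm thick, 210 mm long (x), 160 mm wide (y); its front edge is the stop for the foot. Origin on the bench surface at the middle of the front edge; x points from that edge across the board (the way the post is to fall), y along the edge, z up. The post starts on the -x side, its foot 20 to 60 mm short of the edge.
- rest (a point): Middle of the top of the rubber-topped rest across the board: 155 mm behind the front edge, 48 mm above the bench; 22 mm deep in x, 140 mm wide in y. When the post lies as wanted its tube is about level along the board's x, its axis about 60 mm above the bench, the underside of its foot facing -x at the front edge.
- sample_jar: Loose sample jar with a screw lid, 68 mm diameter, 73 mm high, beside the work; not to be disturbed. Origin at the centre of its underside.
- staples_box: Loose small box of staples, 36 x 62 x 21 mm, beside the board; not to be disturbed. Origin at the centre of its underside.
- date_stamp: Loose hand stamp, 32 x 60 x 88 mm, standing beside the board; not to be disturbed. Origin at the centre of its underside.
Not all that is in view belongs to the job. There is more than one size of the post; the one meant has the size given above.

How it is judged:
By the outcome, as a careful person would: the job done as asked, in the order asked, and still so for the second after the job is handed in, with the robot touching nothing.
It also fails if it takes over 70 s, if anything falls off the work surface, if the arm or the gripper's body presses on something with over 40 N, if the wrist force passes 120 N, or if a joint passes its speed limit or range.

ROBOT

A 7-joint arm with a two-finger parallel gripper is mounted at the origin on a cart in front of the work surface, level with it; the furniture and walls round the work are solid. World frame = base frame: x ahead of the robot, y to its left, z up, the work surface at z = 0. Lengths are in m, angles in rad, forces in N, time in s.
With the tool pointing down it reaches from about 0.4 to 0.85 m from the base axis. Payload 10.4 kg.
Tool frame: the origin (TCP) lies at the very end of the fingers, on their centre line; the grasp point (between the pads) lies 19 mm behind it; z points along the fingers, x is the direction in which the jaws open and shut, and the axes are right-handed (so a half turn about z gives the same grasp; the last joint's range is limited). The gripper opens to 85 mm and grips with 20 to 120 N. Pads are 22 mm wide; open, the fingers measure 114 mm over their backs; the gripper's body (76 mm by 85 mm) begins 54 mm behind the grasp point. The pads swing forward as they close: fully open they stand 13 mm farther back than shut.
Start: joints at [1.287, 0.332, -0.065, 1.46, 0.022, 1.35, -0.088], TCP at [0.161, -0.604, 0.231] pointing down, gripper open.
Joint ranges: [-2.6, 2.6], [-0.5, 2.12], [-1.47, 1.34], [0.16, 2.42], [-1.27, 4.41], [0.06, 2.06], [-2.6, 2.6]. Speed limits (rad/s): [2.22, 2.22, 2.79, 2.79, 3.14, 3.14, 3.14].

INTERFACE

Orientations are given as a unit quaternion [x, y, z, w].
In Python, from cell import status, capture, calibration, ticket gives the robot as it stands.
- The arm moves only by the tool servo_tool, never from a script. Its argument "steps" is a list of rows, each an object with "translation": the shift along the world's x, y, z in m, a list of three; "roll": the turn about the world's z in degrees. A call has exactly 8 rows; each row shifts and turns the commanded pose from where the row before left it; what a row does not reach is not made up. A row lasts 1/10 s, in which the tool goes at most 50 mm and 8.59 degrees, less where a joint would pass 70% of its speed; a pose out of reach is approached as far as the arm can. A call with a gripper value outside its range is refused whole. "jaw" is the closure, from 0 (fully open) to 1 (shut), set as the call begins (left out, the last holds). The fingers move at their own pace and stop on an object; "grip_force" is the grip in N (left out, the last holds). Time passes only in rows, so rows that do not move let the fingers close, or fill a call up. It gives the time, the measured TCP pose, the force and the opening at its end, in the units of the state.
- status.get_state(): the state, without advancing time (a new reading comes with each control period).
- capture(name): name is "scene" or "side" or "wrist"; returns the picture (400x640x3 uint8, red, green, blue); there is no depth.
- calibration(name): a dict with "fx", "fy", "cx", "cy" (pixels), "k1" (the pictures are not rectified: a ray, as slopes to the right and down, at radius r is drawn at 1 + k1 r^2 times it, then the intrinsics apply), "extrinsics" (4x4, takes a point from world to camera coordinates); the wrist camera has in their place "T_tool_cam" (4x4, takes a point from camera to tool coordinates, whose origin is the TCP and whose axes are the tool frame's). Camera axes: x right, y up, looking along -z (the intrinsics and any distortion apply to the point x, -y, -z); pixel columns grow to the right and rows downward; lengths in m; the calibration is good to about 2 mm. A picture is of the moment at which its call begins: read the wrist's pose just before it. calibration takes no time and is no camera call.
- ticket.job_done(): hands the job in, once; it reports no verdict.
The state is a dict: "t": time; "joints": joint angles; "dq": joint speeds; "joint_efforts": joint torques, N m; "tool_pos": TCP position; "eef_rot": TCP orientation; "force": force on the tool from outside, world axes, zero at the start; "ft_torque": the same for the moment, N m; "gripper_width": finger opening in m.
Only numpy, scipy, OpenCV 4.12 (cv2) and the standard library are available. Lean on these libraries where they do the work, as an engineer would, in place of code of your own. Each camera call takes 0.05 s, during which the arm holds its last target.

## Working session

There is one attempt and no reset: what is moved stays moved. The work goes in short steps, Python scripts to look and compute and a tool call to move; the robot and the scene stay as the last step left them, time stands still between calls to the robot, and variables do not carry over. Pictures are saved under pics/ and viewed, and the job is handed in when it is done.

Besides the shell and the picture viewer there is one more tool, called after "Call:" as name([rows], argument=value, ...), one row to a line, values as JSON. servo_tool: Moves the arm, as the interface text tells. Its arguments: {"type":"object","properties":{"steps":{"type":"array"},"jaw":{"type":"number"},"grip_force":{"type":"number"}},"required":["steps"]}

```bash
ls; mkdir -p pics
python3 - <<'E'
from cell import status, capture, calibration
import cv2, json
print(status.get_state())
for n in ("scene","side","wrist"):
    im=capture(n); cv2.imwrite(f"pics/{n}0.png",im[:,:,::-1])
    c=calibration(n); print(n,{k:(v if not hasattr(v,'tolist') else v.tolist()) for k,v in c.items()})
E
```

```text
pics
{'t': 0.0, 'joints': array([ 1.28742662,  0.33288246, -0.06468838,  1.4609663 ,  0.0215931 ,
        1.34991283, -0.08846337]), 'dq': array([ 0.00061823,  0.00108592, -0.00074435, -0.0007314 ,  0.00039378,
        0.001256  , -0.0016934 ]), 'joint_efforts': array([-2.03128837e-05, -6.25440574e+01,  4.95010579e-02, -3.91603768e+01,
        1.62957399e-02,  9.94862407e-03,  3.03929630e-05]), 'tool_pos': array([ 0.1610283 , -0.60349415,  0.23049737]), 'eef_rot': array([ 7.93053509e-01, -6.09151533e-01, -6.04125328e-04, -4.21930466e-04]), 'force': array([-0.43190858,  0.16507555,  0.70139428]), 'ft_torque': array([0.01992939, 0.02948347, 0.00221906]), 'gripper_width': 0.08557336124563555}
scene {'fx': 420.0603115723885, 'fy': 420.0603115723885, 'cx': 322.37795692081176, 'cy': 207.0086519424589, 'k1': -0.08373798067835775, 'extrinsics': [[-0.8066636830832185, -0.5905177557598901, -0.024134674783799458, 0.4492698004821675], [0.2319691720050924, -0.3539072360764969, 0.9060573775936965, -0.23022665511112578], [-0.5435844052526607, 0.7252850807682438, 0.42246602938119604, -0.644081355126
[... 199 characters left out ...]
8, -0.1658973118539404, 0.00325021104140395, 0.5405884649424799], [0.11401222995437446, -0.6632273240784129, 0.7396828563760408, -0.15607252132873564], [-0.120555768725549, 0.7297996975303729, 0.6729477751739489, -1.0340114996115743], [0.0, 0.0, 0.0, 1.0]]}
wrist {'fx': 316.37480998119355, 'fy': 316.37480998119355, 'cx': 319.234315744135, 'cy': 198.83317373526398, 'k1': -0.03777468584774078, 'T_tool_cam': [[0.9999995197793032, 0.0007642915351044993, 0.0006134326442565123, 0.0005433091376265686], [0.0009219159066013823, -0.9459589598075682, -0.3242850542822494, -0.0833838632753275], [0.0003324337841240593, 0.32428546408716763, -0.9459592101510224, -0.14213758201195015], [0.0, 0.0, 0.0, 1.0]]}
```

View pics/scene0.png

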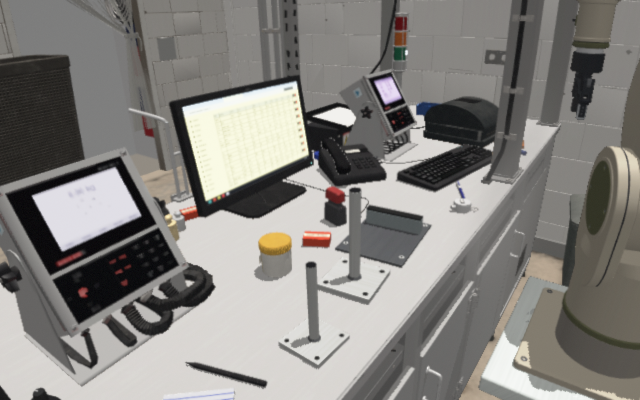

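View pics/side0.png

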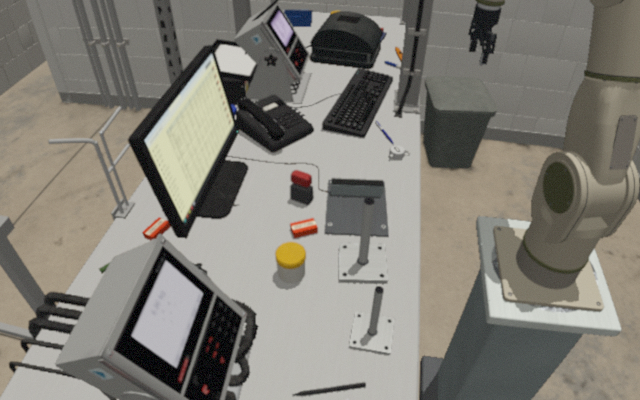

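View pics/wrist0.png

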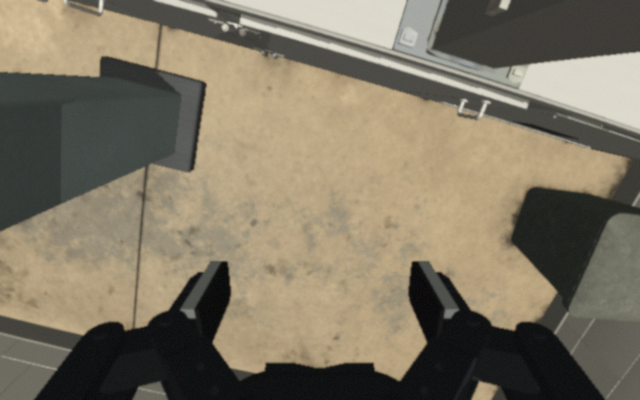

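The candidates are two upright posts. One is nearest the board (scene foot ~(355,278), top ~(355,190)). The other is nearer the camera (scene foot ~(313,340), top ~(312,265)). I'll measure both sizes and confirm in a crop.

```bash
cat > h.py <<'E'
import numpy as np, cv2
from cell import status, capture, calibration
from scipy.spatial.transform import Rotation as R
def cam(n, st=None):
    c=calibration(n)
    K=np.array([[c['fx'],0,c['cx']],[0,c['fy'],c['cy']],[0,0,1.]]); D=np.array([c['k1'],0,0,0])
    if n=='wrist':
        T=np.eye(4);T[:3,:3]=R.from_quat(st['eef_rot']).as_matrix();T[:3,3]=st['tool_pos']
        W=T@np.array(c['T_tool_cam']); E=np.linalg.inv(W)
    else: E=np.array(c['extrinsics'])
    return K,D,E
F=np.diag([1,-1,-1.])
def ray(C,uv):
    K,D,E=C
    p=cv2.undistortPoints(np.array(uv,float).reshape(-1,1,2),K,D)[:,0]
    d=np.c_[p,np.ones(len(p))]@F
    Rm=E[:3,:3]; return -Rm.T@E[:3,3], d@Rm
def plane(C,uv,z=0.):
    o,d=ray(C,uv); return o+d*((z-o[2])/d[:,2])[:,None]
def proj(C,P):
    K,D,E=C
    p=(np.atleast_2d(P)@E[:3,:3].T+E[:3,3])@F
    return cv2.projectPoints(p,np.zeros(3),np.zeros(3),K,D)[0][:,0]
def tri(C1,a,C2,b):
    o1,d1=ray(C1,a);o2,d2=ray(C2,b);d1=d1[0];d2=d2[0]
    s=np.linalg.lstsq(np.c_[d1,-d2],o2-o1,rcond=None)[0]
    p,q=o1+s[0]*d1,o2+s[1]*d2
    return (p+q)/2,np.linalg.norm(p-q)
def crop(im,x,y,w,h,k,name):
    cv2.imwrite(name,cv2.resize(im[y:y+h,x:x+w,::-1],None,fx=k,fy=k,interpolation=cv2.INTER_CUBIC))
E
python3 - <<'E'
from h import *
im=cv2.imread('pics/scene0.png')[:,:,::-1]; crop(im,250,170,200,200,3,'pics/s0c.png')
im=cv2.imread('pics/side0.png')[:,:,::-1]; crop(im,270,160,150,200,3,'pics/d0c.png')
S=cam('scene');D=cam('side')
for n,a,b in (('near-board top',(355,190),(370,201)),('other top',(312,265),(378,290)),('stamp',(336,192),(301,176))):
    print(n,tri(S,a,D,b))
E
```

```text
near-board top (array([0.43336466, 0.06105403, 0.20108639]), np.float64(0.001342751425465969))
other top (array([0.39846962, 0.23840525, 0.1485924 ]), np.float64(0.003050019322771648))
stamp (array([ 0.61872036, -0.14371664,  0.07990429]), np.float64(0.0027884732650098405))
```

View pics/s0c.png

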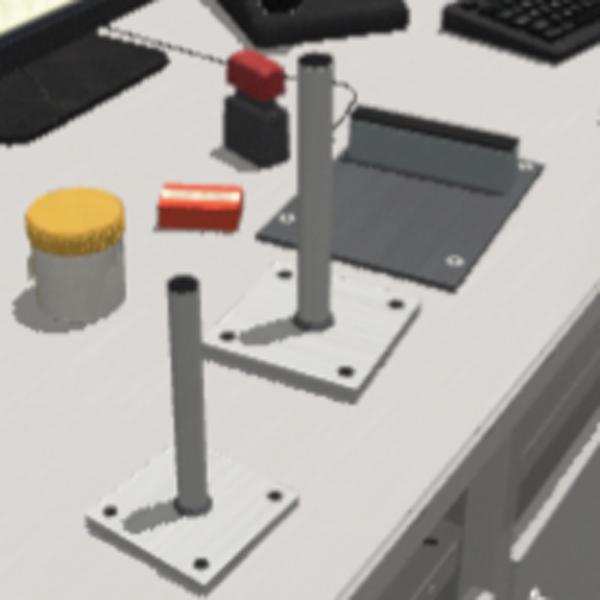

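View pics/d0c.png

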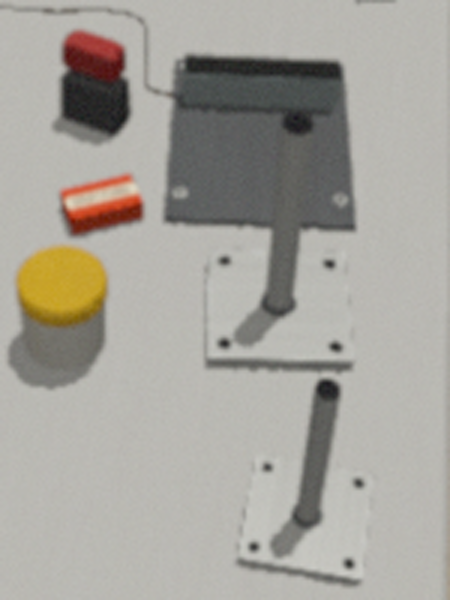

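Run:
```python
from h import *
np.set_printoptions(precision=4,suppress=True)
S=cam('scene');D=cam('side')
d=lambda *p: np.array(p,float)/3+np.array([270,160])-.33
s=lambda *p: np.array(p,float)/3+np.array([250,170])-.33
print('foot side',plane(D,d((207,358),(353,360),(345,248),(208,252)),.012))
print('foot scene',plane(S,s((203,345),(354,390),(420,300),(285,262)),.012))
print('bolt side',plane(D,d((224,343),(336,347),(330,264),(224,260)),.012))
print('bolt scene',plane(S,s((228,336),(346,371),(397,304),(285,274)),.012))
print('board front side',plane(D,d((166,220),(355,229)),.006))
print('board front scene',plane(S,s((257,236),(455,288)),.006))
print('screws side',plane(D,d((180,193),(341,200)),.006))
print('screws scene',plane(S,s((287,217),(455,261)),.006))
print('rest top side',plane(D,d((185,57),(341,62),(343,80),(184,72)),.048))
print('rest top scene',plane(S,s((355,107),(518,138),(518,149),(352,119)),.048))
print('board back right scene',plane(S,s((545,167)),.006))
for n,C,f,pts in (('jar',D,d,((62,290),)),('jar',S,s,((75,225),))): print(n,plane(C,f(*pts),.073))
print('staples',plane(D,d((62,190),(137,178),(142,205),(70,218)),.021), plane(S,s((160,186),(242,187),(240,212),(158,207)),.021))
print('stamp base',plane(D,d((64,112),(110,130),(128,112)),0))
```

```text
foot side [[ 0.4827  0.1208  0.012 ]
 [ 0.3747  0.1048  0.012 ]
 [ 0.3876 -0.0081  0.012 ]
 [ 0.4963  0.0146  0.012 ]]
foot scene [[ 0.4803  0.1207  0.012 ]
 [ 0.3758  0.1064  0.012 ]
 [ 0.3891 -0.0037  0.012 ]
 [ 0.4923  0.0066  0.012 ]]
bolt side [[0.472  0.1046 0.012 ]
 [0.3882 0.0945 0.012 ]
 [0.3985 0.0113 0.012 ]
 [0.4826 0.021  0.012 ]]
bolt scene [[0.4728 0.1035 0.012 ]
 [0.3897 0.0927 0.012 ]
 [0.3998 0.0093 0.012 ]
 [0.4835 0.0199 0.012 ]]
board front side [[ 0.536  -0.0205  0.006 ]
 [ 0.3804 -0.0364  0.006 ]]
board front scene [[ 0.5355 -0.0205  0.006 ]
 [ 0.38   -0.0387  0.006 ]]
screws side [[ 0.5292 -0.0537  0.006 ]
 [ 0.394  -0.0682  0.006 ]]
screws scene [[ 0.5326 -0.057   0.006 ]
 [ 0.3961 -0.0709  0.006 ]]
rest top side [[ 0.5449 -0.183   0.048 ]
 [ 0.4061 -0.2     0.048 ]
 [ 0.4029 -0.1752  0.048 ]
 [ 0.5427 -0.1621  0.048 ]]
rest top scene [[ 0.5464 -0.1813  0.048 ]
 [ 0.4089 -0.2015  0.048 ]
 [ 0.4009 -0.1836  0.048 ]
 [ 0.5365 -0.1598  0.048 ]]
board back right scene [[ 0.4004 -0.2442  0.006 ]]
jar [[0.5899 0.1247 0.073 ]]
jar [[0.579  0.1278 0.073 ]]
staples [[ 0.6246 -0.0257  0.021 ]
 [ 0.5655 -0.0503  0.021 ]
 [ 0.556  -0.0198  0.021 ]
 [ 0.6113  0.0047  0.021 ]] [[ 0.6281 -0.0205  0.021 ]
 [ 0.5734 -0.055   0.021 ]
 [ 0.5518 -0.0218  0.021 ]
 [ 0.6083  0.0067  0.021 ]]
stamp base [[ 0.6493 -0.1445 -0.    ]
 [ 0.6036 -0.1277  0.    ]
 [ 0.592  -0.1543  0.    ]]
```

Run:
```python
from h import *
np.set_printoptions(precision=4,suppress=True)
S=cam('scene');D=cam('side')
print('pillar base side',plane(D,[(394,108),(420,112),(425,75),(405,95)],0))
print('pillar base scene',plane(S,[(485,177),(518,180),(505,160),(528,160)],0))
print('bench front side',plane(D,[(419,250),(419,150)],0), plane(S,[(400,400),(520,190)],0))
print('other foot side',plane(D,[(352,345),(391,353),(393,319),(354,314)],.01))
print('stand beside (pen) ',plane(D,[(399,152)],0))
im=cv2.imread('pics/scene0.png')[:,:,::-1]; crop(im,480,0,160,150,4,'pics/grip.png')
```

```text
pillar base side [[ 0.3904 -0.6717  0.    ]
 [ 0.2984 -0.6617  0.    ]
 [ 0.2757 -0.9596  0.    ]
 [ 0.3532 -0.7754  0.    ]]
pillar base scene [[ 0.3929 -0.6675  0.    ]
 [ 0.2964 -0.6994 -0.    ]
 [ 0.3831 -0.8789  0.    ]
 [ 0.3128 -0.9259  0.    ]]
bench front side [[ 0.3027 -0.0078  0.    ]
 [ 0.303  -0.4283  0.    ]] [[ 0.2285  0.2642  0.    ]
 [ 0.2716 -0.6171  0.    ]]
other foot side [[0.4343 0.279  0.01  ]
 [0.3563 0.2846 0.01  ]
 [0.3567 0.205  0.01  ]
 [0.4386 0.2057 0.01  ]]
stand beside (pen)  [[ 0.3648 -0.4062  0.    ]]
```

View pics/grip.png

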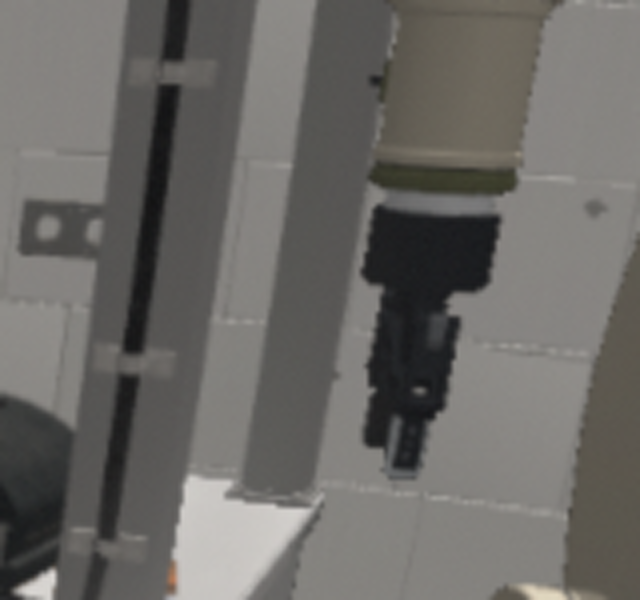

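The target is the post near the board: its top triangulates to 0.201 m and its foot is 110 mm. The post nearer the camera, at (313,340) in scene, is only 149 mm high. I'll swing the arm round high up, with the fingers shut.

Call:
servo_tool([
  {"translation": [0.013,0.034,0.023],"roll": 5},
  {"translation": [0.013,0.034,0.023],"roll": 5},
  {"translation": [0.013,0.034,0.023],"roll": 5},
  {"translation": [0.025,0.0325,0],"roll": 5},
  {"translation": [0.025,0.0325,0],"roll": 5},
  {"translation": [0.025,0.0325,0],"roll": 5},
  {"translation": [0.025,0.0325,0],"roll": 5},
  {"translation": [0.025,0.0375,0],"roll": 5},
], jaw=1, grip_force=30)

```text
t: 0.95
tool_pos: [0.3257, -0.3332, 0.3002]
eef_rot: [0.954, -0.3, -0.0, 0.0]
force: [1.2, -1.6, 1.2]
gripper_width: 0.0003
```

Call:
servo_tool([
  {"translation": [0.025,0.0375,0],"roll": 5},
  {"translation": [0.025,0.0375,0],"roll": 5},
  {"translation": [0.025,0.0375,0],"roll": 5},
  {"translation": [0.0125,0.0425,0],"roll": 5},
  {"translation": [0.0125,0.0425,0],"roll": 5},
  {"translation": [0.0125,0.0425,0],"roll": 5},
  {"translation": [0.0125,0.0425,0],"roll": 5},
  {"translation": [0.0,0.02,0],"roll": 6},
])

```text
t: 1.75
tool_pos: [0.4508, -0.0276, 0.3004]
eef_rot: [0.998, 0.056, 0.0, -0.0]
force: [0.2, -0.2, 0.1]
gripper_width: 0.0002
```

Run:
```python
from h import *
import pickle
st=status.get_state(); im=capture('wrist'); pickle.dump((st,im),open('w1.pkl','wb')); cv2.imwrite('pics/w1.png',im[:,:,::-1])
```

```text
(no output)
```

View pics/w1.png

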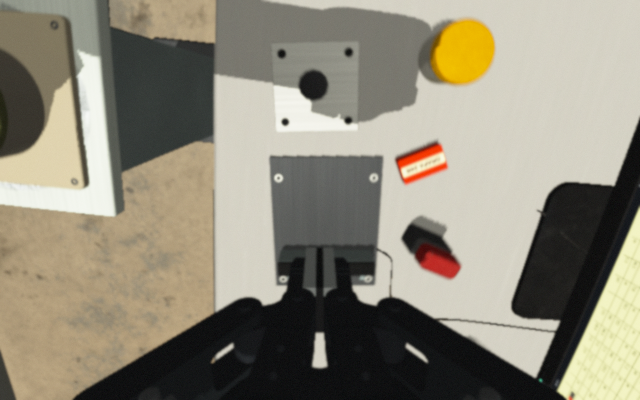

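The wrist view shows the foot with bolts at (281,54), (348,52), (348,120) and (285,122). The board front edge runs (270,156)–(383,156), with its screws at (278,178) and (373,177).

Run:
```python
from h import *
import pickle
np.set_printoptions(precision=4,suppress=True)
st,im=pickle.load(open('w1.pkl','rb')); C=cam('wrist',st)
print(st['tool_pos'], R.from_quat(st['eef_rot']).as_matrix()[:,0])
ang=lambda v: np.degrees(np.arctan2(v[1],v[0]))
g=cv2.cvtColor(im,cv2.COLOR_RGB2GRAY)
def line(x0,x1,y0,y1,ax):
    a=g[y0:y1,x0:x1].astype(float); gr=np.abs(np.diff(cv2.GaussianBlur(a,(3,3),0),axis=ax))
    if ax==0: xs=np.arange(x0,x1); k=gr.argmax(0); pts=np.c_[xs,k+y0+.5]
    else: ys=np.arange(y0,y1); k=gr.argmax(1); pts=np.c_[k+x0+.5,ys]
    return pts
for n,p,z in (('boardfront',line(285,370,148,166,0),.006),('footfront',line(285,350,125,138,0),.012)):
    P=plane(C,p,z); f=np.polyfit(P[:,0],P[:,1],1); 
    r=P[:,1]-np.polyval(f,P[:,0]); k=abs(r)<.002; f=np.polyfit(P[k,0],P[k,1],1)
    print(n,np.degrees(np.arctan(f[0])),'y at .436/.458',np.polyval(f,[.436,.458]),k.sum())
b=plane(C,[(281,54),(348,52),(348,120),(285,122)],.012);print('bolts',b,b.mean(0),ang(b[1]-b[0]),ang(b[2]-b[3]),ang(b[0]-b[3])-90,ang(b[1]-b[2])-90)
p=plane(C,[(270,156),(383,156)],.006);print('board',p,p.mean(0),ang(p[1]-p[0]))
p=plane(C,[(278,178),(373.5,177)],.006);print('screws',p,p.mean(0),ang(p[1]-p[0]))
print('top',plane(C,[(313,85)],.2), 'jar',plane(C,[(464,51)],.073))
```

```text
[ 0.4508 -0.0276  0.3004] [0.9937 0.112  0.0006]
boardfront 6.383513912298134 y at .436/.458 [-0.0315 -0.0291] 85
footfront 7.167368783283727 y at .436/.458 [0.0034 0.0061] 62
bolts [[0.3888 0.094  0.012 ]
 [0.4719 0.1055 0.012 ]
 [0.4834 0.0229 0.012 ]
 [0.4004 0.011  0.012 ]] [0.4361 0.0584 0.012 ] 7.932929987947304 8.147676388978379 7.97579430124685 7.91521335234421
board [[ 0.3826 -0.0382  0.006 ]
 [ 0.5394 -0.0206  0.006 ]] [ 0.461  -0.0294  0.006 ] 6.39063734958572
screws [[ 0.396  -0.0686  0.006 ]
 [ 0.5312 -0.052   0.006 ]] [ 0.4636 -0.0603  0.006 ] 7.003187760637736
top [[0.4364 0.0586 0.2   ]] jar [[0.5921 0.1144 0.073 ]]
```

Call:
servo_tool([
  {"translation": [-0.006,0.0427,0],"roll": 0},
  {"translation": [-0.006,0.0427,0],"roll": 0},
  {"translation": [-0.006,0.0427,0],"roll": 0},
  {"translation": [-0.006,0.0427,0],"roll": 0},
  {"translation": [0,0,-0.045],"roll": 0},
  {"translation": [0,0,-0.045],"roll": 0},
  {"translation": [0,0,-0.045],"roll": 0},
  {"translation": [0,0,-0.045],"roll": 0},
])

```text
t: 2.6
tool_pos: [0.426, 0.1385, 0.1188]
eef_rot: [0.999, 0.051, 0.0, 0.0]
force: [0.4, -1.0, -0.2]
gripper_width: -0.0002
```

Call:
servo_tool([
  {"translation": [0,0,-0.04],"roll": 0},
  {"translation": [0,0,-0.04],"roll": 0},
  {"translation": [0,0,-0.02],"roll": 0},
  {"translation": [0,0,-0.008],"roll": 0},
  {"translation": [0,0,-0.005],"roll": 0},
  {"translation": [0,0,0],"roll": 0},
  {"translation": [0,0,0],"roll": 0},
  {"translation": [0,0,0],"roll": 0},
])

```text
t: 3.4
tool_pos: [0.427, 0.1389, 0.0083]
eef_rot: [0.999, 0.052, 0.001, 0.0]
force: [0.4, 2.1, -0.2]
gripper_width: 0.0001
```

Run:
```python
from h import *
st=status.get_state(); print(st['tool_pos'],st['force'],st['joints'])
im=capture('side'); crop(im,270,160,150,200,3,'pics/d1c.png')
```

```text
[0.426984   0.13894699 0.00830345] [ 0.40712831  2.14510225 -0.15708166] [ 0.38502187  0.34737206 -0.87468049  2.09275762  0.35600911  0.85113988
 -0.59568494]
```

View pics/d1c.png

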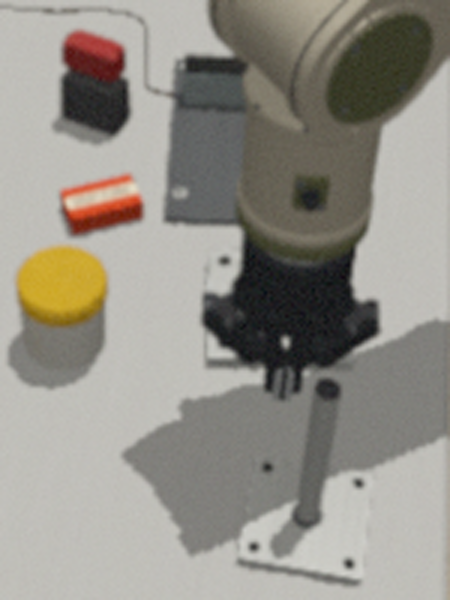

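Run:
```python
from h import *
print(status.get_state()['force'],status.get_state()['ft_torque'])
im=capture('scene'); crop(im,220,100,250,200,3,'pics/s1c.png')
print(status.get_state()['force'])
```

```text
[0.68254299 0.057113   0.58730689] [-0.03475113  0.05693437 -0.0154935 ]
[0.37207199 0.08655265 0.87314491]
```

View pics/s1c.png

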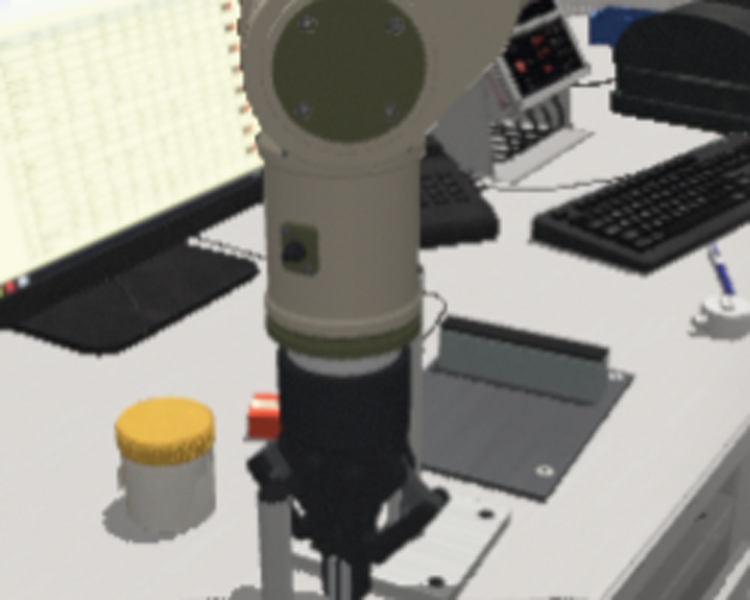

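Call:
servo_tool([
  {"translation": [0.00045,-0.004,-0.002],"roll": 0.4},
  {"translation": [0.00045,-0.004,0],"roll": 0},
  {"translation": [0.00045,-0.004,0],"roll": 0},
  {"translation": [0.00045,-0.004,0],"roll": 0},
  {"translation": [0.00035,-0.003,0],"roll": 0},
  {"translation": [0.00035,-0.003,0],"roll": 0},
  {"translation": [0.00035,-0.003,0],"roll": 0},
  {"translation": [0.00035,-0.003,0],"roll": 0},
])

```text
t: 4.3
tool_pos: [0.4294, 0.1109, 0.0053]
eef_rot: [0.998, 0.055, 0.0, -0.0]
force: [-0.2, 3.0, -0.9]
gripper_width: 0.0001
```

Call:
servo_tool([
  {"translation": [0.00035,-0.003,0],"roll": 0},
  {"translation": [0.00035,-0.003,0],"roll": 0},
  {"translation": [0.00035,-0.003,0],"roll": 0},
  {"translation": [0.00035,-0.003,0],"roll": 0},
  {"translation": [0.0002,-0.002,0],"roll": 0},
  {"translation": [0.0001,-0.001,0],"roll": 0},
  {"translation": [0,0,0],"roll": 0},
  {"translation": [0,0,0],"roll": 0},
])

```text
t: 5.1
tool_pos: [0.4311, 0.0956, 0.0053]
eef_rot: [0.998, 0.055, -0.0, 0.0]
force: [0.5, 0.7, -0.6]
gripper_width: 0.0001
```

Run:
```python
from h import *
print(status.get_state()['force'],status.get_state()['tool_pos'])
im=capture('side'); crop(im,290,170,120,100,6,'pics/d2c.png')
```

```text
[ 0.51433697  0.65213431 -0.61315164] [0.43107605 0.09562425 0.00531939]
```

View pics/d2c.png

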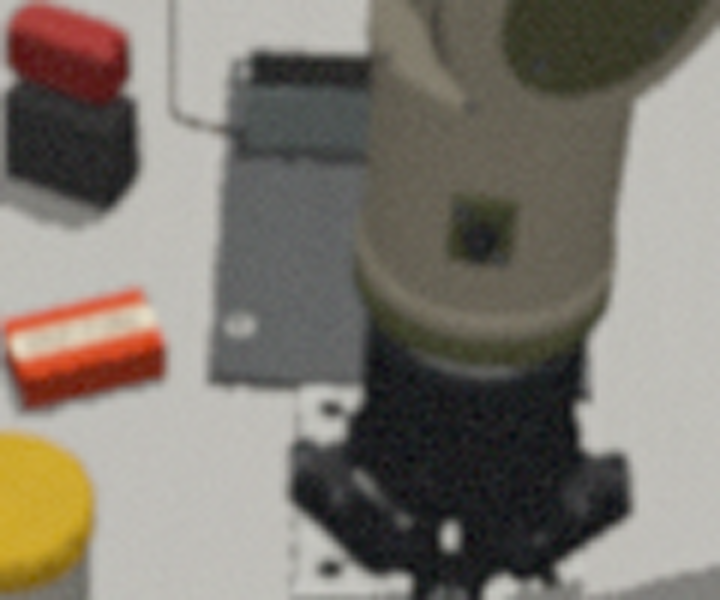

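Call:
servo_tool([
  {"translation": [0.0002,-0.0015,0],"roll": 0},
  {"translation": [0.0002,-0.0015,0],"roll": 0},
  {"translation": [0.0001,-0.001,0],"roll": 0},
  {"translation": [0.0001,-0.001,0],"roll": 0},
  {"translation": [0.0001,-0.001,0],"roll": 0},
  {"translation": [0.0,-0.0005,0],"roll": 0},
  {"translation": [0,-0.0005,0],"roll": 0},
  {"translation": [0,0,0],"roll": 0},
])

```text
t: 5.95
tool_pos: [0.4318, 0.0888, 0.0053]
eef_rot: [0.998, 0.055, 0.0, 0.0]
force: [0.2, 3.1, 0.3]
gripper_width: -0.0004
```

Call:
servo_tool([
  {"translation": [0.0001,-0.001,0],"roll": 0},
  {"translation": [0.0,-0.0005,0],"roll": 0},
  {"translation": [0.0001,-0.0005,0],"roll": 0},
  {"translation": [0.0,-0.0005,0],"roll": 0},
  {"translation": [0.0001,-0.0005,0],"roll": 0},
  {"translation": [0.0,0,0],"roll": 0},
  {"translation": [0,0,0],"roll": 0},
  {"translation": [0,0,0],"roll": 0},
])

```text
t: 6.75
tool_pos: [0.4328, 0.0875, 0.0057]
eef_rot: [0.998, 0.056, 0.001, -0.001]
force: [1.9, 8.6, -2.7]
gripper_width: -0.0
```

Call:
servo_tool([
  {"translation": [0,-0.0005,0],"roll": 0},
  {"translation": [0.0,-0.0005,0],"roll": 0},
  {"translation": [0,-0.0005,0],"roll": 0},
  {"translation": [0.0,0,0],"roll": 0},
  {"translation": [0,0,0],"roll": 0},
  {"translation": [0.0,0,0],"roll": 0},
  {"translation": [0,0,0],"roll": 0},
  {"translation": [0,0,0],"roll": 0},
])

```text
t: 7.55
tool_pos: [0.433, 0.0873, 0.0059]
eef_rot: [0.998, 0.056, 0.001, -0.002]
force: [2.4, 14.1, -3.2]
gripper_width: -0.0001
```

Call:
servo_tool([
  {"translation": [-0.001,0.01,0],"roll": 0},
  {"translation": [-0.002,0.02,0],"roll": 0},
  {"translation": [-0.001,0.01,0.02],"roll": 0},
  {"translation": [0,0,0.045],"roll": 0},
  {"translation": [0,0,0.045],"roll": 0},
  {"translation": [0,0,0.045],"roll": 0},
  {"translation": [0,0,0.045],"roll": 0},
  {"translation": [0,0,0.045],"roll": 0},
])

```text
t: 8.35
tool_pos: [0.4275, 0.1239, 0.2523]
eef_rot: [0.998, 0.055, 0.0, 0.001]
force: [0.7, 0.3, -1.3]
gripper_width: -0.0003
```

Call:
servo_tool([
  {"translation": [0,0,0.045],"roll": 0},
  {"translation": [0.004,-0.02,0.01],"roll": 0},
  {"translation": [0.006,-0.04,0],"roll": 0},
  {"translation": [0.006,-0.04,0],"roll": 0},
  {"translation": [0.005,-0.04,0],"roll": 0},
  {"translation": [0,-0.015,0],"roll": 0},
  {"translation": [0,0,0],"roll": 0},
  {"translation": [0,0,0],"roll": 0},
])

```text
t: 9.15
tool_pos: [0.4488, -0.0301, 0.3053]
eef_rot: [0.998, 0.055, -0.0, 0.0]
force: [0.0, 1.4, 0.4]
gripper_width: 0.0001
```

Run:
```python
from h import *
import pickle
st=status.get_state(); im=capture('wrist'); pickle.dump((st,im),open('w2.pkl','wb')); cv2.imwrite('pics/w2.png',im[:,:,::-1]); crop(im,240,20,200,150,4,'pics/w2c.png')
print(st['tool_pos'])
```

```text
[ 0.44883503 -0.03012864  0.30529407]
```

View pics/w2c.png

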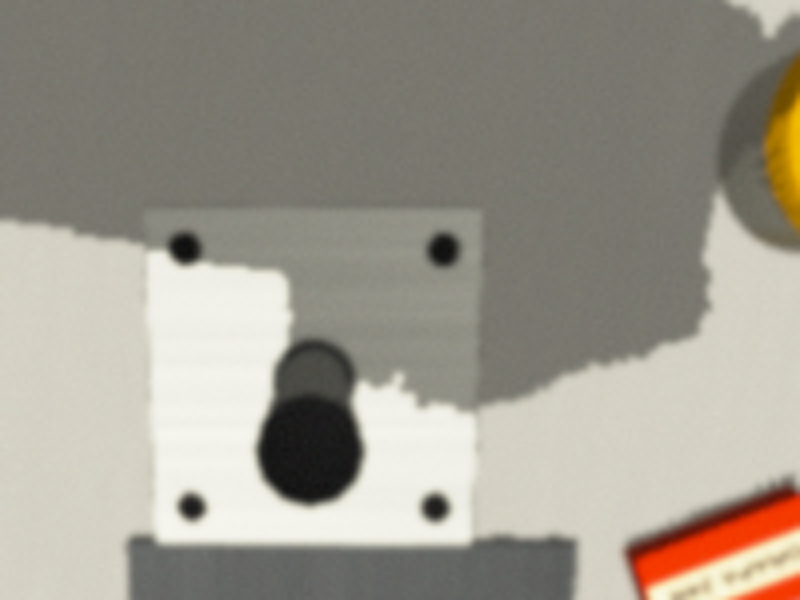

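The foot's front edge (crop row ~544) lies along the board edge (row ~540) over its whole width, so it is flush and square. I'll work out the tipping start.

Run:
```python
from h import *
import pickle
np.set_printoptions(precision=4,suppress=True)
st,im=pickle.load(open('w2.pkl','rb')); C=cam('wrist',st)
c=lambda *p: np.array(p,float)/4+np.array([240,20])-.375
ang=lambda v: np.degrees(np.arctan2(v[1],v[0]))
b=plane(C,c((184,248),(443,249),(435,508),(192,507)),.012);print(b.mean(0),ang(b[1]-b[0]),ang(b[2]-b[3]),ang(b[0]-b[3])-90,ang(b[1]-b[2])-90)
t=plane(C,c((310,449)),.2)[0];print('top',t)
p=plane(C,c((130,540),(576,540)),.006);print('board',p,ang(p[1]-p[0]))
xb=np.array([.112,-.9937]);yb=np.array([.9937,.112]);o=p.mean(0)[:2]
for q in (b.mean(0),t): print((q[:2]-o)@xb,(q[:2]-o)@yb)
print('now',(st['tool_pos'][:2]-o)@xb,(st['tool_pos'][:2]-o)@yb,o)
# waypoints of TCP for tilt
for f in range(0,90,5):
    r=np.radians(f);h=.187
    x=-.066*np.cos(r)+h*np.sin(r)-.011; z=h*np.cos(r)+.066*np.sin(r)
    w=o+x*xb+((t[:2]-o)@yb)*yb; print(f,round(x,4),np.r_[w,z])
```

```text
[0.441  0.0217 0.012 ] 6.056999100129266 6.045936172270478 6.301830242997411 6.112087128615542
top [0.4412 0.0223 0.2   ]
board [[ 0.3826 -0.0396  0.006 ]
 [ 0.5388 -0.0224  0.006 ]] 6.303555514578901
-0.05461567763610318 -0.01369100315022342
-0.05512603724537725 -0.013454872934019167
now -0.002190002145910735 -0.01170421128043616 [ 0.4607 -0.031 ]
0 -0.077 [0.4387 0.044  0.187 ]
5 -0.0605 [0.4406 0.0276 0.192 ]
10 -0.0435 [0.4425 0.0107 0.1956]
15 -0.0264 [ 0.4444 -0.0063  0.1977]
20 -0.0091 [ 0.4463 -0.0235  0.1983]
25 0.0082 [ 0.4483 -0.0407  0.1974]
30 0.0253 [ 0.4502 -0.0577  0.1949]
35 0.0422 [ 0.4521 -0.0744  0.191 ]
40 0.0586 [ 0.4539 -0.0908  0.1857]
45 0.0746 [ 0.4557 -0.1066  0.1789]
50 0.0898 [ 0.4574 -0.1218  0.1708]
55 0.1043 [ 0.459  -0.1362  0.1613]
60 0.1179 [ 0.4606 -0.1497  0.1507]
65 0.1306 [ 0.462  -0.1623  0.1388]
70 0.1421 [ 0.4633 -0.1738  0.126 ]
75 0.1525 [ 0.4644 -0.1841  0.1122]
80 0.1617 [ 0.4655 -0.1932  0.0975]
85 0.1695 [ 0.4663 -0.201   0.082 ]
```

Call:
servo_tool([
  {"translation": [-0.004,0.033,0],"roll": 0},
  {"translation": [-0.004,0.033,0],"roll": 0},
  {"translation": [-0.004,0.033,0],"roll": 0},
  {"translation": [0,0.002,0],"roll": 0},
  {"translation": [0,0,-0.039],"roll": 0},
  {"translation": [0,0,-0.039],"roll": 0},
  {"translation": [0,0,-0.039],"roll": 0},
  {"translation": [0,0,0],"roll": 0},
])

```text
t: 10.0
tool_pos: [0.4341, 0.0704, 0.1847]
eef_rot: [0.998, 0.056, -0.003, -0.0]
force: [-0.7, 0.1, 0.5]
gripper_width: 0.0
```

Run:
```python
from h import *
np.set_printoptions(precision=4,suppress=True)
st=status.get_state(); print(st['tool_pos'],st['force'])
o=np.array([.4607,-.031]);xb=np.array([.112,-.9937]);yb=np.array([.9937,.112])
print((st['tool_pos'][:2]-o)@xb,(st['tool_pos'][:2]-o)@yb)
prev=None
for f in list(range(0,96,5)):
    r=np.radians(f)
    x=-.066*np.cos(r)+.181*np.sin(r)-.011; z=.006+.181*np.cos(r)+.066*np.sin(r)
    w=np.r_[o+x*xb-.0135*yb,z]; print(f,round(x,4),w, None if prev is None else w-prev); prev=w
```

```text
[0.4341 0.0704 0.1847] [-0.6775  0.1238  0.5475]
-0.10373575359183546 -0.015036579787395617
0 -0.077 [0.4387 0.044  0.187 ] None
5 -0.061 [0.4405 0.0281 0.1921] [ 0.0018 -0.0159  0.0051]
10 -0.0446 [0.4423 0.0118 0.1957] [ 0.0018 -0.0163  0.0036]
15 -0.0279 [ 0.4442 -0.0048  0.1979] [ 0.0019 -0.0166  0.0022]
20 -0.0111 [ 0.446  -0.0215  0.1987] [ 0.0019 -0.0167  0.0007]
25 0.0057 [ 0.4479 -0.0382  0.1979] [ 0.0019 -0.0167 -0.0007]
30 0.0223 [ 0.4498 -0.0547  0.1958] [ 0.0019 -0.0166 -0.0022]
35 0.0388 [ 0.4516 -0.071   0.1921] [ 0.0018 -0.0163 -0.0036]
40 0.0548 [ 0.4534 -0.087   0.1871] [ 0.0018 -0.0159 -0.005 ]
45 0.0703 [ 0.4552 -0.1024  0.1807] [ 0.0017 -0.0154 -0.0064]
50 0.0852 [ 0.4568 -0.1172  0.1729] [ 0.0017 -0.0148 -0.0078]
55 0.0994 [ 0.4584 -0.1313  0.1639] [ 0.0016 -0.0141 -0.009 ]
60 0.1128 [ 0.4599 -0.1446  0.1537] [ 0.0015 -0.0133 -0.0102]
65 0.1251 [ 0.4613 -0.1569  0.1423] [ 0.0014 -0.0123 -0.0113]
70 0.1365 [ 0.4626 -0.1682  0.1299] [ 0.0013 -0.0113 -0.0124]
75 0.1468 [ 0.4637 -0.1783  0.1166] [ 0.0011 -0.0102 -0.0133]
80 0.1558 [ 0.4647 -0.1873  0.1024] [ 0.001  -0.009  -0.0142]
85 0.1636 [ 0.4656 -0.195   0.0875] [ 0.0009 -0.0077 -0.0149]
90 0.17 [ 0.4663 -0.2014  0.072 ] [ 0.0007 -0.0064 -0.0155]
95 0.1751 [ 0.4669 -0.2065  0.056 ] [ 0.0006 -0.005  -0.016 ]
```

Call:
servo_tool([
  {"translation": [0.001,-0.006,0.001],"roll": 0},
  {"translation": [0.001,-0.006,0.001],"roll": 0},
  {"translation": [0.001,-0.006,0],"roll": 0},
  {"translation": [0.0005,-0.003,0],"roll": 0},
  {"translation": [0.0003,-0.003,0],"roll": 0},
  {"translation": [0.0003,-0.003,0.0003],"roll": 0},
  {"translation": [0.0003,-0.003,0.0008],"roll": 0},
  {"translation": [0.0003,-0.003,0.001],"roll": 0},
])

```text
t: 10.8
tool_pos: [0.4419, 0.0376, 0.1927]
eef_rot: [0.998, 0.056, 0.0, -0.0]
force: [0.9, 1.7, 0.4]
gripper_width: 0.0001
```

Call:
servo_tool([
  {"translation": [0,-0.004,-0.0007],"roll": 0},
  {"translation": [0.0,-0.004,-0.0007],"roll": 0},
  {"translation": [0.0005,-0.005,0],"roll": 0},
  {"translation": [0.0005,-0.005,0.0005],"roll": 0},
  {"translation": [0.0005,-0.005,0.0005],"roll": 0},
  {"translation": [0.0005,-0.005,0.0005],"roll": 0},
  {"translation": [0.0005,-0.005,0.0005],"roll": 0},
  {"translation": [0.0005,-0.005,0.0005],"roll": 0},
])

```text
t: 11.6
tool_pos: [0.4448, -0.0011, 0.1936]
eef_rot: [0.998, 0.055, 0.0, 0.0]
force: [-0.0, 1.9, 2.1]
gripper_width: 0.0004
```

Run:
```python
from h import *
print(status.get_state()['force'],status.get_state()['tool_pos'])
im=capture('side'); crop(im,270,130,150,150,4,'pics/d3c.png')
```

```text
[-0.00370078  1.90222816  2.14266493] [ 0.44484229 -0.00108189  0.19361081]
```

View pics/d3c.png

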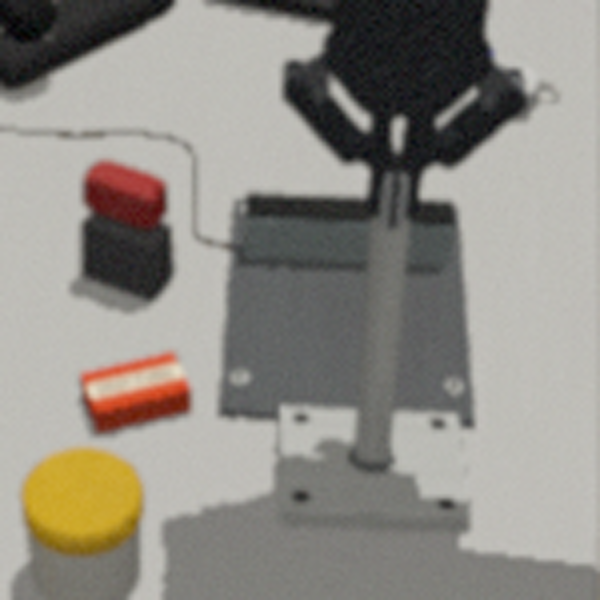

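Call:
servo_tool([
  {"translation": [0.0005,-0.005,0.0005],"roll": 0},
  {"translation": [0.0005,-0.005,0.0003],"roll": 0},
  {"translation": [0.0005,-0.005,0.0002],"roll": 0},
  {"translation": [0.0005,-0.005,0],"roll": 0},
  {"translation": [0.0005,-0.005,0],"roll": 0},
  {"translation": [0.0005,-0.005,-0.0002],"roll": 0},
  {"translation": [0.0005,-0.005,-0.0003],"roll": 0},
  {"translation": [0.0005,-0.005,-0.0005],"roll": 0},
])

```text
t: 12.45
tool_pos: [0.4488, -0.041, 0.1934]
eef_rot: [0.998, 0.055, -0.0, -0.0]
force: [-0.3, 0.5, 1.1]
gripper_width: 0.0
```

Call:
servo_tool([
  {"translation": [0.0005,-0.005,-0.0006],"roll": 0},
  {"translation": [0.0005,-0.005,-0.0008],"roll": 0},
  {"translation": [0.0005,-0.005,-0.001],"roll": 0},
  {"translation": [0.0005,-0.005,-0.001],"roll": 0},
  {"translation": [0.0005,-0.005,-0.0012],"roll": 0},
  {"translation": [0.0005,-0.005,-0.0014],"roll": 0},
  {"translation": [0.0005,-0.005,-0.0016],"roll": 0},
  {"translation": [0.0005,-0.005,-0.0017],"roll": 0},
])

```text
t: 13.25
tool_pos: [0.4528, -0.081, 0.1841]
eef_rot: [0.998, 0.055, 0.0, -0.0]
force: [0.1, 0.8, 0.2]
gripper_width: 0.0
```

Call:
servo_tool([
  {"translation": [0.0005,-0.005,-0.0016],"roll": 0},
  {"translation": [0.0005,-0.005,-0.0017],"roll": 0},
  {"translation": [0.0005,-0.0045,-0.0018],"roll": 0},
  {"translation": [0.0005,-0.0045,-0.0019],"roll": 0},
  {"translation": [0.0005,-0.0045,-0.002],"roll": 0},
  {"translation": [0.0005,-0.0045,-0.0021],"roll": 0},
  {"translation": [0.0005,-0.0045,-0.0023],"roll": 0},
  {"translation": [0.0005,-0.004,-0.0022],"roll": 0},
])

```text
t: 14.05
tool_pos: [0.4568, -0.1175, 0.1684]
eef_rot: [0.998, 0.055, 0.0, -0.0]
force: [0.4, 1.0, 0.6]
gripper_width: 0.0003
```

Run:
```python
from h import *
print(status.get_state()['force'],status.get_state()['tool_pos'])
im=capture('side'); crop(im,270,130,150,150,4,'pics/d4c.png')
im=capture('scene'); crop(im,280,120,180,150,4,'pics/s4c.png')
```

```text
[0.3894687  0.95421184 0.5548074 ] [ 0.45680932 -0.11749061  0.16843623]
```

View pics/d4c.png

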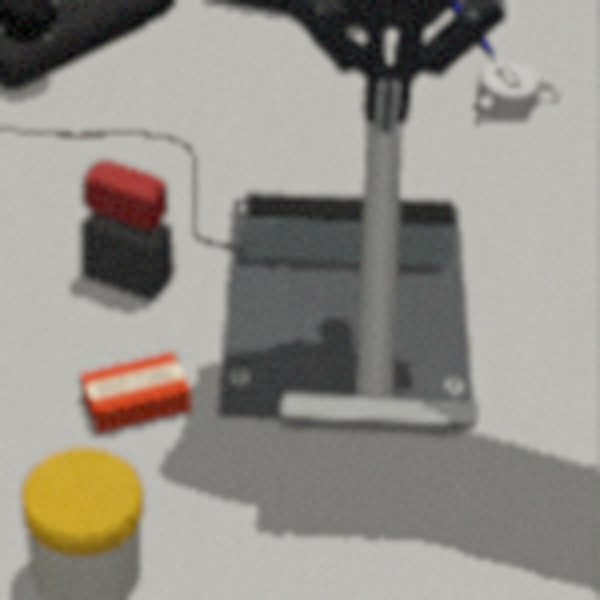

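View pics/s4c.png

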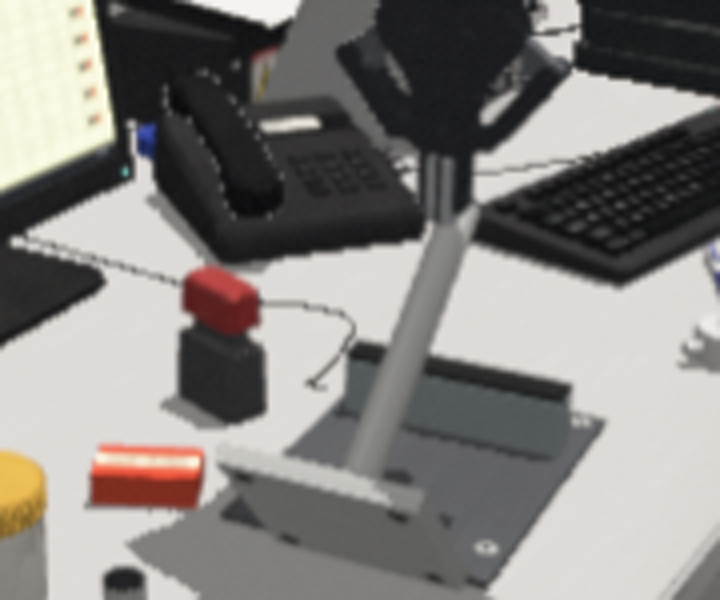

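Call:
servo_tool([
  {"translation": [0.0004,-0.0036,-0.002],"roll": 0},
  {"translation": [0.0004,-0.0036,-0.0021],"roll": 0},
  {"translation": [0.0004,-0.0035,-0.0022],"roll": 0},
  {"translation": [0.0004,-0.0034,-0.0023],"roll": 0},
  {"translation": [0.0004,-0.0034,-0.0024],"roll": 0},
  {"translation": [0.0004,-0.0033,-0.0025],"roll": 0},
  {"translation": [0.0004,-0.0033,-0.0026],"roll": 0},
  {"translation": [0.0004,-0.0032,-0.0026],"roll": 0},
])

```text
t: 14.95
tool_pos: [0.46, -0.1447, 0.1497]
eef_rot: [0.998, 0.055, -0.0, -0.0]
force: [-0.4, 0.2, 0.7]
gripper_width: -0.0
```

Call:
servo_tool([
  {"translation": [0.0003,-0.0031,-0.0028],"roll": 0},
  {"translation": [0.0003,-0.0031,-0.0028],"roll": 0},
  {"translation": [0.0003,-0.003,-0.0029],"roll": 0},
  {"translation": [0.0003,-0.003,-0.0029],"roll": 0},
  {"translation": [0.0003,-0.0028,-0.003],"roll": 0},
  {"translation": [0.0003,-0.0028,-0.0031],"roll": 0},
  {"translation": [0.0003,-0.0028,-0.0031],"roll": 0},
  {"translation": [0.0003,-0.0028,-0.0032],"roll": 0},
])

```text
t: 15.75
tool_pos: [0.4624, -0.168, 0.1259]
eef_rot: [0.998, 0.055, 0.0, -0.0]
force: [0.0, -0.1, 0.6]
gripper_width: 0.0004
```

Call:
servo_tool([
  {"translation": [0.0001,-0.0014,-0.0017],"roll": 0},
  {"translation": [0.0001,-0.0013,-0.0017],"roll": 0},
  {"translation": [0.0001,-0.0013,-0.0017],"roll": 0},
  {"translation": [0.0001,-0.0013,-0.0017],"roll": 0},
  {"translation": [0.0001,-0.0012,-0.0017],"roll": 0},
  {"translation": [0.0001,-0.0012,-0.0017],"roll": 0},
  {"translation": [0.0001,-0.0012,-0.0017],"roll": 0},
  {"translation": [0.0001,-0.0012,-0.0017],"roll": 0},
])

```text
t: 16.55
tool_pos: [0.4632, -0.178, 0.1124]
eef_rot: [0.998, 0.055, 0.0, 0.0]
force: [0.1, -0.1, 0.1]
gripper_width: 0.0003
```

Run:
```python
from h import *
print(status.get_state()['force'],status.get_state()['tool_pos'])
im=capture('scene'); crop(im,280,120,180,150,4,'pics/s5c.png')
```

```text
[ 0.12601223 -0.05959203  0.14642666] [ 0.46321292 -0.17795578  0.11242546]
```

View pics/s5c.png

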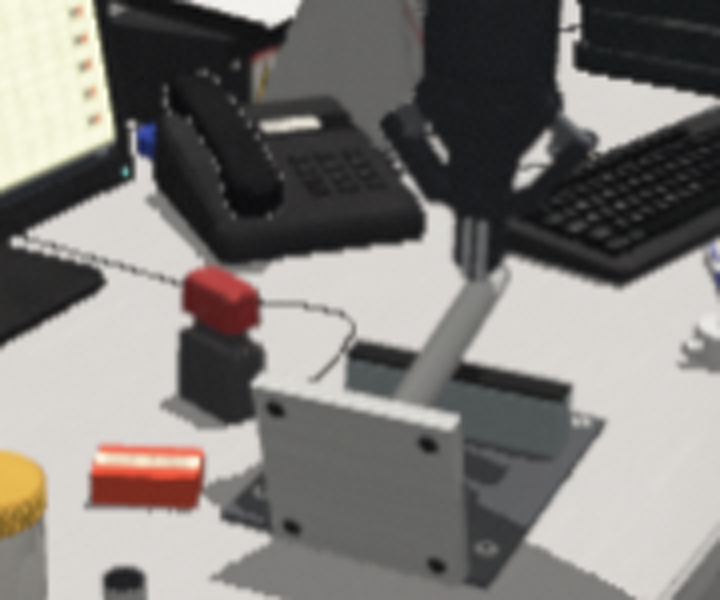

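Call:
servo_tool([
  {"translation": [0.0001,-0.001,-0.0015],"roll": 0},
  {"translation": [0.0001,-0.001,-0.0015],"roll": 0},
  {"translation": [0.0001,-0.001,-0.0015],"roll": 0},
  {"translation": [0.0001,-0.001,-0.0015],"roll": 0},
  {"translation": [0.0001,-0.001,-0.0015],"roll": 0},
  {"translation": [0.0001,-0.001,-0.0015],"roll": 0},
  {"translation": [0.0001,-0.0009,-0.0014],"roll": 0},
  {"translation": [0.0001,-0.0009,-0.0014],"roll": 0},
])

```text
t: 17.4
tool_pos: [0.4639, -0.1858, 0.1006]
eef_rot: [0.998, 0.055, -0.0, -0.0]
force: [0.2, 0.0, 0.7]
gripper_width: 0.0002
```

Call:
servo_tool([
  {"translation": [0.0001,-0.0009,-0.0014],"roll": 0},
  {"translation": [0.0001,-0.0008,-0.0014],"roll": 0},
  {"translation": [0.0001,-0.0008,-0.0014],"roll": 0},
  {"translation": [0.0001,-0.0008,-0.0014],"roll": 0},
  {"translation": [0.0001,-0.0008,-0.0014],"roll": 0},
  {"translation": [0.0001,-0.0008,-0.0014],"roll": 0},
  {"translation": [0.0001,-0.0007,-0.0014],"roll": 0},
  {"translation": [0.0001,-0.0007,-0.0014],"roll": 0},
])

```text
t: 18.2
tool_pos: [0.4648, -0.192, 0.0894]
eef_rot: [0.998, 0.055, 0.0, -0.0]
force: [-0.4, -0.5, -0.3]
gripper_width: -0.0002
```

Run:
```python
from h import *
print(status.get_state()['force'],status.get_state()['tool_pos'])
im=capture('scene'); crop(im,280,120,180,150,4,'pics/s6c.png')
```

```text
[-0.42050078 -0.49538451 -0.2598804 ] [ 0.46477707 -0.19202358  0.08940357]
```

View pics/s6c.png

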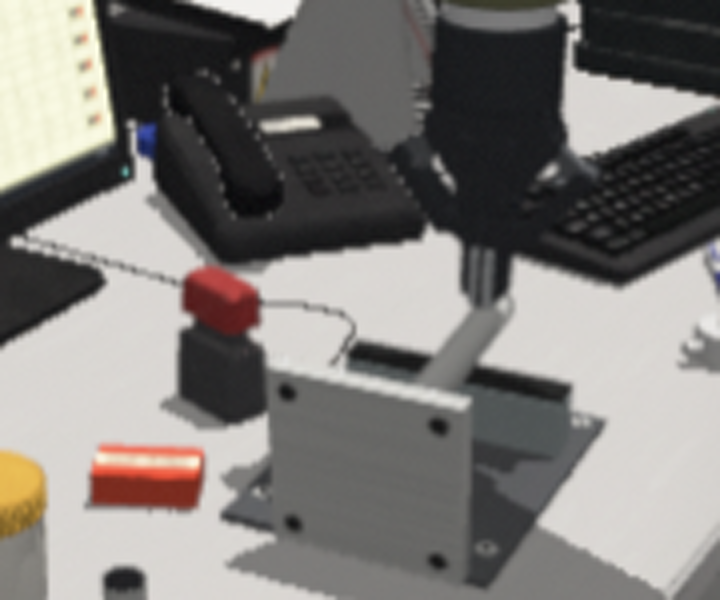

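Call:
servo_tool([
  {"translation": [0.0001,-0.0007,-0.0013],"roll": 0},
  {"translation": [0.0001,-0.0006,-0.0013],"roll": 0},
  {"translation": [0.0001,-0.0006,-0.0013],"roll": 0},
  {"translation": [0.0001,-0.0006,-0.0013],"roll": 0},
  {"translation": [0.0001,-0.0006,-0.0013],"roll": 0},
  {"translation": [0,0,0],"roll": 0},
  {"translation": [0,0,0],"roll": 0},
  {"translation": [0,0,0],"roll": 0},
])

```text
t: 19.05
tool_pos: [0.4653, -0.1951, 0.0831]
eef_rot: [0.998, 0.055, 0.0, -0.0]
force: [0.3, 0.5, 0.5]
gripper_width: -0.0002
```

Run:
```python
from h import *
print(status.get_state()['force'],status.get_state()['tool_pos'])
im=capture('scene'); crop(im,280,120,180,150,4,'pics/s7c.png')
```

```text
[0.33160867 0.51368569 0.54644488] [ 0.46531254 -0.19505776  0.08308583]
```

View pics/s7c.png

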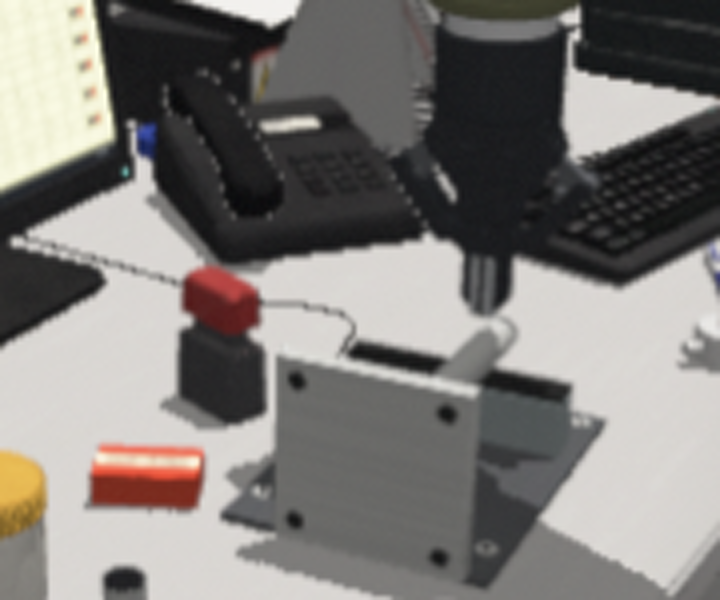

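Call:
servo_tool([
  {"translation": [0,0,0.02],"roll": 0},
  {"translation": [0,0,0.04],"roll": 0},
  {"translation": [0,0,0.045],"roll": 0},
  {"translation": [0,0,0.045],"roll": 0},
  {"translation": [0,0,0.045],"roll": 0},
  {"translation": [0,0.02,0.04],"roll": 0},
  {"translation": [0,0.045,0],"roll": 0},
  {"translation": [0,0.045,0],"roll": 0},
])

```text
t: 19.9
tool_pos: [0.4656, -0.0841, 0.3193]
eef_rot: [0.999, 0.054, 0.001, 0.0]
force: [1.2, 1.2, -0.3]
gripper_width: -0.0002
```

Call:
servo_tool([
  {"translation": [0,0.045,0],"roll": 0},
  {"translation": [0,0.04,0],"roll": 0},
  {"translation": [0,0.04,0],"roll": 0},
  {"translation": [0,0,0],"roll": 0},
  {"translation": [0,0,0],"roll": 0},
  {"translation": [0,0,0],"roll": 0},
  {"translation": [0,0,0],"roll": 0},
  {"translation": [0,0,0],"roll": 0},
])

```text
t: 20.7
tool_pos: [0.4653, 0.039, 0.318]
eef_rot: [0.999, 0.055, -0.0, -0.0]
force: [-0.0, -0.2, -0.7]
gripper_width: -0.0
```

Run:
```python
from h import *
import pickle
st=status.get_state(); im=capture('wrist'); pickle.dump((st,im),open('w3.pkl','wb')); cv2.imwrite('pics/w3.png',im[:,:,::-1])
print(st['tool_pos'],st['force'])
im=capture('side'); crop(im,270,130,150,150,4,'pics/d8c.png')
im=capture('scene'); crop(im,250,150,200,150,4,'pics/s8c.png')
```

```text
[0.46533743 0.03901811 0.31795729] [-0.04752975 -0.20420827 -0.71522688]
```

View pics/w3.png

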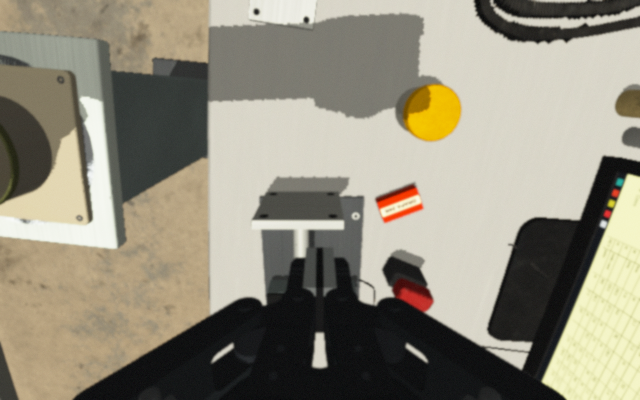

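View pics/d8c.png

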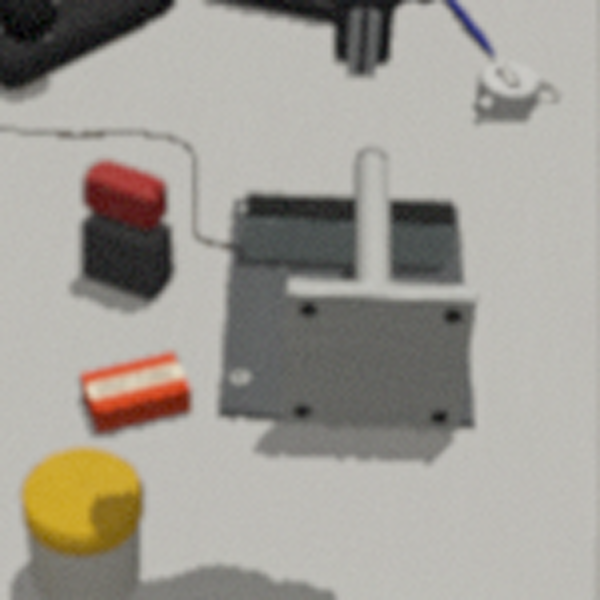

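View pics/s8c.png

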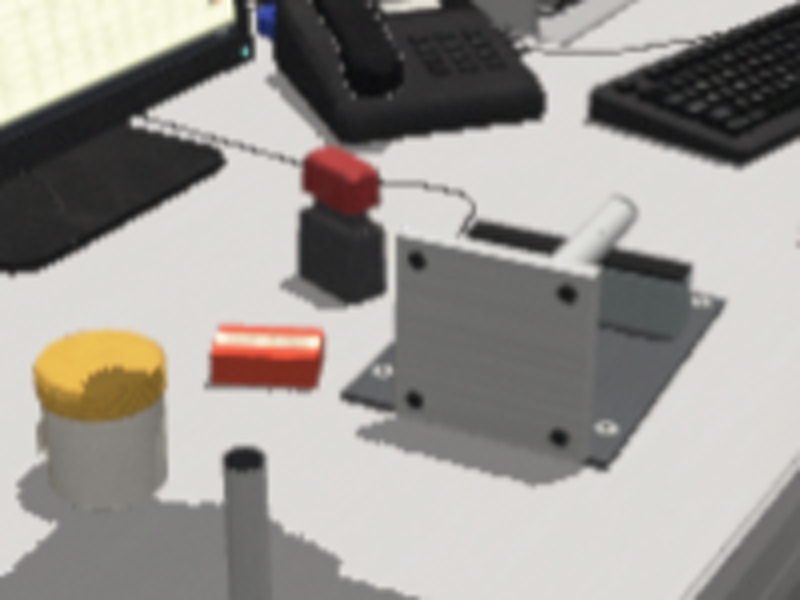

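Run:
```python
from h import *
np.set_printoptions(precision=4,suppress=True)
S=cam('scene');D=cam('side')
o=np.array([.4607,-.031]);xb=np.array([.112,-.9937]);yb=np.array([.9937,.112])
d=np.array([(308,309),(453,315),(440,416),(303,411)])/4+[270,130]-.375
s=np.array([(417,260),(568,293),(559,437),(415,400)])/4+[250,150]-.375
for a,b in zip(s,d):
    p,e=tri(S,a,D,b); print((p[:2]-o)@xb,(p[:2]-o)@yb,p[2],e)
```

```text
-0.009557708321367979 0.026534959209036427 0.10466259638131284 0.0005126032288449752
-0.010182108886222821 -0.057521292561954256 0.10509662551328597 0.0007042907004657472
-0.011908267069500583 -0.05768160001732341 0.021928814783550243 2.1432729031851663e-05
-0.01153354677482794 0.025867332647763596 0.021220047498152372 0.000124329047392224
```

Run:
```python
from h import *
im=capture('scene'); cv2.imwrite('pics/sf.png',im[:,:,::-1]); crop(im,330,235,80,40,10,'pics/s9c.png')
im=capture('side'); cv2.imwrite('pics/df.png',im[:,:,::-1]); crop(im,320,222,75,25,10,'pics/d9c.png')
```

```text
(no output)
```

View pics/s9c.png

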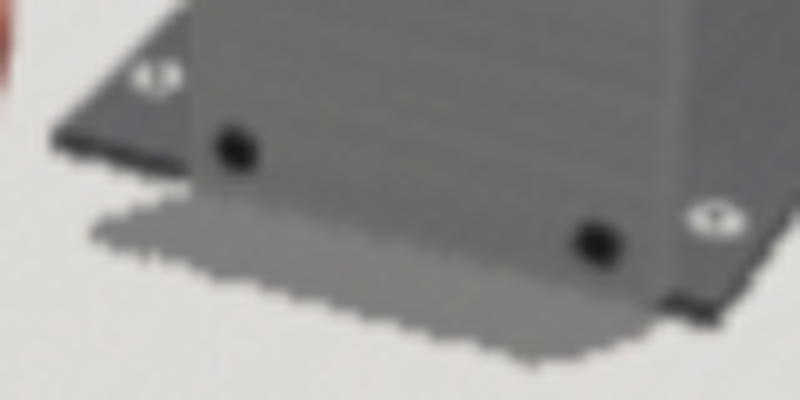

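View pics/d9c.png

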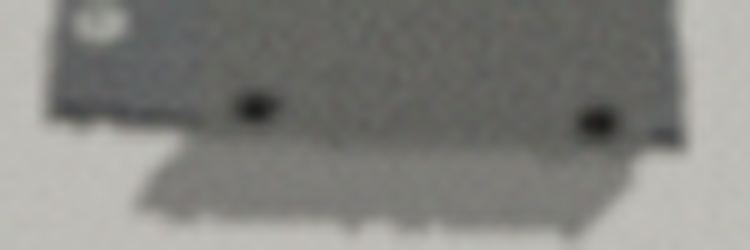

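Run:
```python
from h import *
np.set_printoptions(precision=4,suppress=True)
xb=np.array([.112,-.9937]);o=np.array([.4607,-.031])
for n,off,foot,board in (('scene',(330,235),[(190,187),(420,247),(650,306)],[(52,134),(718,310)]),('side',(320,222),[(200,134),(420,146),(625,155)],[(48,106),(685,134)])):
    C=cam(n); f=lambda p: np.array(p,float)/10+np.array(off)-.45
    for nm,p in (('foot',foot),('board',board)): print(n,nm,(plane(C,f(p),.006)[:,:2]-o)@xb)
    g=cv2.cvtColor(cv2.imread(f"pics/{'sf' if n=='scene' else 'df'}.png"),cv2.COLOR_BGR2GRAY)
    for c in ([352,360,370,380,388] if n=='scene' else [343,352,360,368,378]):
        r0=235 if n=='scene' else 222
        print(c,g[r0+8:r0+36,c] if n=='scene' else g[r0+6:r0+25,c])
```

```text
scene foot [-0.0073 -0.0068 -0.006 ]
scene board [-0.0011 -0.0009]
352 [110 108 109 107  89  58  34  39  67  95 108 112 121 125 126 126 128 128
 127 134 187 216 218 218 219 219 219 219]
360 [107 108 110 108 107 107 109 108 107 106 106 106 109 116 124 128 127 127
 127 127 126 136 190 217 218 218 218 218]
370 [107 109 108 107 108 108 105 107 108 107 108 106 104 105 106 111 120 126
 127 127 127 126 127 128 142 194 217 219]
380 [107 106 107 107 107 106 108 108 107 106 107 108 107 106 106 104 105 106
 113 123 127 127 127 127 127 127 134 178]
388 [108 107 106 106 107 107 107 105 109 109 108 107 107 101  72  43  35  54
  86 103 110 118 125 127 126 127 131 165]
side foot [-0.0066 -0.0077 -0.0079]
side board [0.0009 0.    ]
343 [100  95 100  88  75  77  91 102 115 122 125 125 125 125 123 133 165 185
 189]
352 [103  95 100 100 101 101  98  99 110 119 125 127 126 124 123 135 166 184
 187]
360 [100 104  99 103  96  96  96 101 108 115 125 123 124 125 125 125 137 165
 184]
368 [ 97  93 101 100 100  97  99 103 106 116 125 126 123 126 125 124 138 167
 184]
378 [ 94  98  97  96  87  62  47  70  88 113 117 124 127 124 124 129 141 165
 181]
```

Run:
```python
from h import *
from cell import ticket
a=cv2.imread('pics/side0.png');b=cv2.imread('pics/df.png')
for n,lo,hi,roi in (('jar',(18,120,80),(32,255,255),(260,230,50,60)),('staples',(3,150,100),(14,255,255),(285,212,40,30)),('stamp',(174,120,60),(180,255,255),(285,165,35,25)),):
    x,y,w,h=roi
    for im in (a,b):
        m=cv2.inRange(cv2.cvtColor(im[y:y+h,x:x+w],cv2.COLOR_BGR2HSV),lo,hi); M=cv2.moments(m,True)
        print(n,M['m00'],M['m10']/max(M['m00'],1)+x,M['m01']/max(M['m00'],1)+y)
print(status.get_state()['t'],status.get_state()['force']); print(ticket.job_done())
```

```text
jar 629.0 290.13990461049286 255.1637519872814
jar 629.0 290.1192368839428 255.16693163751987
staples 209.0 304.00956937799043 229.33014354066987
staples 200.0 304.105 229.51
stamp 34.0 301.9117647058824 181.76470588235293
stamp 24.0 300.2916666666667 181.58333333333334
20.95 [ 0.10641763 -0.07385641 -0.48398379]
the job is handed in; nothing more can be done
None
```

The job is handed in at about 21 s. The post now lies with its tube across the rubber-topped rest and its foot at the board's front edge, with the gripper clear of it.

- **Push to the board:** I chose the 200 mm post; the other one measured 149 mm. I pushed its foot about 34 mm until it was flush. The push force then rose to about 14 N with no further movement. In the wrist view the foot stood at 6.1° and the board edge at 6.3°.
- **Tipping:** I pushed near the top along an arc, slowing to about 17 mm/s past 70°, with forces up to about 3 N. The last pictures before and after show it came off the finger somewhere past 80°. I did not see the landing itself.
- **Final position:** Edge picks put the foot's underside 6–8 mm in front of the board edge, about where it ends up after turning on the board's 6 mm edge. Triangulating the bolt holes gave 10–12 mm, which disagrees. I trusted the edge picks because they are measured against the board edge in the same pictures. The post sits about 14 mm to one side of the board's middle, where it started.
- **Other objects:** The jar and the staples box are in the same place to within 0.2 pixel. The stamp's colour mask was too small to trust (34 and then 24 pixels, centre 1.6 pixels apart). By eye it stands where it was.

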